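# Send the steel grinding balls to the blue tray

## Task

Swing the chute's red diverter flap fully over so that it closes off the exit leading to the grey tray and leaves the blue tray's exit open. Then pick up the green-handled scoop, pour its three steel balls into the top of the chute so they all run down into the blue tray, and set the empty scoop back down flat on the bench. Leave the flap where you set it, and leave the yellow-handled scoop of white balls alone.

Things in the scene. Friction and masses are not known exactly. Their poses are not given: they have to be found in the camera images.
- chute: Fixed aluminium Y-chute on a stand, 260 mm long; sloped floor falls 22 deg towards its -y. Origin on the bench under its middle; x across, y uphill, z up. Channel 96 mm wide inside, walls 40 mm above the floor, open at the top (y 0 to +100 mm). A wedge splits the lower part into a +x and a -x exit, each over an open tray (one blue, one grey; sides vary).
- chute_mouth (a point): Centre of the chute's open top, where to pour: 70 mm uphill (+y) of its origin, 174 mm above the bench, level with the side walls' tops. Channel 96 mm wide; back wall's top edge 32 mm uphill and 29 mm above this point; flap tip about 40 mm downhill. Flared side edges rise to 40 mm above this point. Axes as the chute's.
- flap (a joint): Red flap's hinge, axis square to the sloped floor, at the wedge's point; the flap points uphill from it. rad: 0 middle (starts near it); positive swings the tip to the chute's -x side, closing that exit so balls go to the +x exit; negative the reverse. Stops at +-0.46, tip at the side wall. Stays where left; about 1 N at the post moves it.
- flap_post (a point): Grip point of the red round post on the flap, 16 mm diameter, 72 mm from the hinge; leans 22 deg from vertical towards the chute's -y. 75 mm above the sloped floor, 23 mm below the post's top, 35 mm above the top edges of flap and walls (all square to the floor). Moves 32 mm sideways (chute x) from the middle to either stop.
- blue_tray_in (a point): Centre of the inner floor (3 mm above the bench) of the fixed blue open tray, 100 x 140 mm, 48 mm high, walls 3 mm, below one of the chute's two exits; axes as the chute's. An equal grey tray stands below the other exit.
- steel_scoop_grip (a point): Centre of the green bar handle of the loose steel scoop with the steel balls (66 mm in x, 100 mm in y, walls 28 mm, 0.16 kg). Bar along x: 72 long, 14 thick (y), 26 mm high; this point is 63 mm above the underside, 13 mm below the bar's top. Open at -y: the floor ramps up to a lip 14 mm high, 50 mm ahead of this point; it empties when tipped 50 deg or more over it.
- white_scoop_grip (a point): The same point of a like scoop with a yellow bar handle, holding three white balls: a bystander.
- steel_ball1_center (a point): Centre of a dark steel ball, 20 mm in diameter, 33 g; starts in the green-handled scoop.
- steel_ball2_center (a point): Centre of a dark steel ball, 20 mm in diameter, 33 g; starts in the green-handled scoop.
- steel_ball3_center (a point): Centre of a dark steel ball, 20 mm in diameter, 33 g; starts in the green-handled scoop.
Things that resemble listed ones, but are neither listed nor needed, are in the scene too. Leave any turquoise look-alike of the part that bears steel_scoop_grip alone.

How it is judged:
On the way, in this order (a step that is already met when the one before it is completed fails the run):
1. the flap is swung over to close the grey tray's exit while the steel balls are still in their scoop (((x of blue_tray_in in the frame of chute above 0 m and value of joint flap above 0.3 rad) or (x of blue_tray_in in the frame of chute below 0 m and value of joint flap below -0.3 rad)) and distance between each of steel_ball1_center, steel_ball2_center, steel_ball3_center and steel_scoop_grip below 0.085 m), for 0.2 s.
2. the steel balls are poured into the chute and run down past the flap (((y of steel_ball1_center in the frame of chute between -0.115 and 0.04 m and x of steel_ball1_center in the frame of chute between -0.075 and 0.075 m and z of steel_ball1_center in the frame of chute below 0.15 m) or (y of steel_ball2_center in the frame of chute between -0.115 and 0.04 m and x of steel_ball2_center in the frame of chute between -0.075 and 0.075 m and z of steel_ball2_center in the frame of chute below 0.15 m) or (y of steel_ball3_center in the frame of chute between -0.115 and 0.04 m and x of steel_ball3_center in the frame of chute between -0.075 and 0.075 m and z of steel_ball3_center in the frame of chute below 0.15 m))), for 0.02 s.
At the end, for the whole second after the job is handed in: All three steel balls lie at rest inside the blue tray, the flap is over towards the grey tray's exit (at least 0.30 of its 0.46 rad), and the green-handled scoop stands flat on the bench (within 10 degrees), released and at rest (((x of blue_tray_in in the frame of chute above 0 m and value of joint flap above 0.3 rad) or (x of blue_tray_in in the frame of chute below 0 m and value of joint flap below -0.3 rad)) and x of steel_ball1_center in the frame of blue_tray_in between -0.05 and 0.05 m and y of steel_ball1_center in the frame of blue_tray_in between -0.07 and 0.07 m and height (world z) of each of steel_ball1_center, steel_ball2_center, steel_ball3_center below 0.045 m and linear speed of each of steel_ball1, steel_ball2, steel_ball3 below 0.05 m/s and x of steel_ball2_center in the frame of blue_tray_in between -0.05 and 0.05 m and y of steel_ball2_center in the frame of blue_tray_in between -0.07 and 0.07 m and x of steel_ball3_center in the frame of blue_tray_in between -0.05 and 0.05 m and y of steel_ball3_center in the frame of blue_tray_in between -0.07 and 0.07 m and angle between steel_scoop_grip's own z axis and vertical below 0.17 rad and height (world z) of steel_scoop_grip between 0.055 and 0.07 m and linear speed of steel_scoop below 0.02 m/s); the robot touches nothing.
It fails at once if the yellow-handled scoop is moved more than 20 mm (distance of white_scoop_grip from where it was at the start of the episode above 0.02 m).
It also fails if it takes over 64 s, if anything falls off the work surface, if the arm or the gripper's body presses on something with over 40 N, if the wrist force passes 120 N, or if a joint passes its speed limit or range.

## Robot

A 6-joint arm with a two-finger parallel gripper is mounted at the origin on the work surface. World frame = base frame: x ahead of the robot, y to its left, z up, the work surface at z = 0. Lengths are in m, angles in rad, forces in N, time in s.
With the tool pointing down it reaches from about 0.275 to 0.825 m from the base axis. Payload 4.9 kg.
Tool frame: the origin (TCP) lies midway between the tips of the shut fingers; the grasp point (between the pads) lies 19 mm behind it (bot.grip_depth is the distance from the TCP to the grasp point, in m); z points along the fingers, y is the line along which they close (so a half turn about z gives the same grasp; the last joint's range is limited). The gripper opens to 85 mm and grips with 20 to 120 N. Pads are 22 mm wide; open, the fingers measure 114 mm over their backs; the gripper's body (76 mm by 85 mm) begins 54 mm behind the grasp point. The pads swing forward as they close: fully open they stand 13 mm farther back than shut.
Start: joints at [-1.391, 0.326, -0.193, 1.052, 0, 1.437], TCP at [0.17, -0.523, 0.195] pointing down, gripper open.
Joint ranges: [-2.65, 2.65], [-0.97, 1.79], [-1.3, 1.35], [-1.93, 2.1], [-1.47, 1.37], [-3.14, 3.14]. Speed limits (rad/s): [2.57, 2.57, 3.14, 3.14, 3.14, 3.14].

## Interface

Orientations are given as a unit quaternion [w, x, y, z].
In Python, from cell import bot gives the robot as it stands. Calls block until the motion is done:
- bot.move_pose(position, orientation): joint-space move of the TCP to a pose.
- bot.move_linear(position, speed=0.15, rotation=None, until_force=None): straight line of the TCP; rotation=None keeps the orientation; speed is the mean speed in m/s. With until_force (N) it stops when the force on the tool has changed by that much, and returns True; else False.
- bot.goto_joints(angles): joint-space move.
- bot.set_gripper(opening, grasp_force=None): opening from 0.0 (shut) to 1.0 (fully open); grasp_force is the grip in N (None keeps the last); returns when the fingers have stopped.
- bot.wait(seconds).
- bot.solve_ik(position, orientation): joint angles nearest the present ones, or None.
- bot.camera(name): name is "side" or "top"; returns the picture (384x512x3 uint8, red, green, blue); there is no depth.
- bot.calibration(name): a dict with "mtx" (3x3 intrinsics, pixels), "extrinsics" (4x4, takes a point from world to camera coordinates). Camera axes: x right, y down, z forward; pixel columns grow to the right and rows downward; lengths in m; the calibration is good to about 2 mm. A picture is of the moment at which its call begins. calibration takes no time and is no camera call.
A pose or a line that the arm cannot do raises bot.PlanningError and nothing moves.
- bot.close_job(): hands the job in; it is judged then, once.
Trained networks look in the newest picture that a camera, given by its name, has taken for a name from the list of things; names that differ only in an ending like _2 or _b are one class to them, and where a whole thing is asked for, a point or a joint stands for the part that bears it (a point fixed in the world has none). Each returns a list of dicts, best first, with "confidence" (0 to 1); they miss things now and then, are a little off and sometimes report something else, mostly with a low value. They report only what shows in the picture. A call takes as long as a camera call. They do not tell look-alikes from the thing itself.
- bot.search_frame(camera, thing): "bbox" ([left, top, width, height] in pixels, round what is visible of it).
Readings, each from a call of its own:
- bot.read_clock(): time.
- bot.read_joint_positions(): joint angles.
- bot.read_joint_vel(): joint speeds.
- bot.read_joint_efforts(): joint torques, N m.
- bot.read_position(): TCP position.
- bot.read_tool_rot(): TCP orientation.
- bot.read_ft_force(): force on the tool from outside, world axes, zero at the start.
- bot.read_moment(): the same for the moment, N m.
- bot.read_gripper_width(): opening from 0.0 (shut) to 1.0 (fully open).
- bot.read_finger_force(): force on a finger pad.
Only numpy, scipy, OpenCV 4.12 (cv2) and the standard library are available. Lean on these libraries where they do the work, as an engineer would, in place of code of your own. Each camera call takes 0.05 s, during which the arm holds its last target. There are 200 camera calls.

## Working session

There is one attempt and no reset: what is moved stays moved. The work goes in short steps, each a Python script; the robot and the scene stay as the last script left them, time stands still between calls to the robot, and variables do not carry over. Pictures are saved under pics/ and viewed, at most 11 in all, crops included, and the job is handed in when it is done.

```bash
mkdir -p pics; ls; cat > h.py <<'E'
from cell import bot
import numpy as np, cv2
def snap(n,f): 
    im=bot.camera(n); cv2.imwrite(f,im[:,:,::-1]); return im
def cal(n):
    c=bot.calibration(n); return np.array(c["mtx"]),np.array(c["extrinsics"])
def ray(n,uv):
    K,E=cal(n); R,t=E[:3,:3],E[:3,3]
    return -R.T@t, R.T@np.linalg.inv(K)@np.array([uv[0],uv[1],1.])
def atz(n,uv,z):
    o,d=ray(n,uv); return o+d*(z-o[2])/d[2]
def proj(n,p):
    K,E=cal(n); q=K@(E[:3,:3]@np.asarray(p)+E[:3,3]); return q[:2]/q[2]
def tri(a,b):
    (o1,d1),(o2,d2)=ray("top",a),ray("side",b)
    d1=d1/np.linalg.norm(d1);d2=d2/np.linalg.norm(d2)
    s=np.linalg.lstsq(np.c_[d1,-d2],o2-o1,rcond=None)[0]
    p,q=o1+s[0]*d1,o2+s[1]*d2
    return (p+q)/2,np.linalg.norm(p-q)
E
cat > a.py <<'E'
from h import *
a=snap("top","pics/top.png");b=snap("side","pics/side.png")
for n in("top","side"):
    print(n,"cam",ray(n,(256,192))[0].round(3))
    for t in["chute","flap_post","blue_tray_in","steel_scoop_grip","white_scoop_grip","steel_ball1_center"]:
        print(t,[(np.round(d["bbox"]).astype(int).tolist(),round(d["confidence"],2)) for d in bot.search_frame(n,t)[:5]])
for n,i in(("top",a),("side",b)): cv2.imwrite(f"pics/{n}2.png",cv2.resize(i[:,:,::-1],(800,600),interpolation=cv2.INTER_CUBIC))
E
python3 a.py
```

```text
pics
top cam [0.398 0.002 0.968]
chute []
flap_post [([278, 194, 38, 18], 0.74)]
blue_tray_in [([326, 215, 62, 42], 0.71)]
steel_scoop_grip [([139, 148, 42, 39], 0.96), ([197, 130, 45, 41], 0.59)]
white_scoop_grip [([142, 223, 46, 35], 0.67)]
steel_ball1_center [([147, 173, 7, 8], 0.63), ([138, 148, 44, 38], 0.59)]
side cam [0.382 0.844 0.674]
chute [([233, 159, 70, 88], 0.74), ([202, 300, 0, 5], 0.64)]
flap_post []
blue_tray_in [([284, 167, 32, 35], 0.77)]
steel_scoop_grip [([179, 225, 44, 45], 0.98), ([182, 277, 33, 47], 0.8)]
white_scoop_grip [([270, 280, 38, 52], 0.7)]
steel_ball1_center []
```

View pics/top2.png

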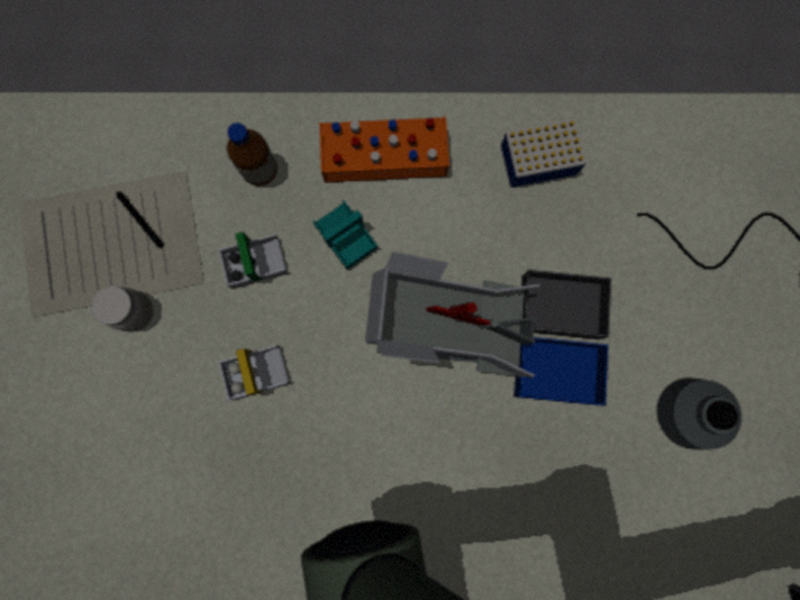

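View pics/side2.png

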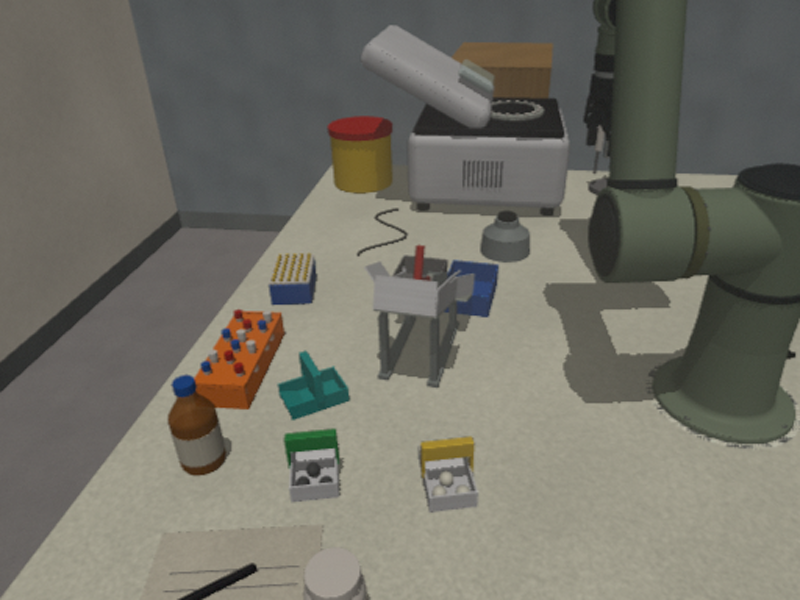

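The top view shows the green scoop at (245,255), the yellow one at (245,372) and the turquoise look-alike at (345,235), which is empty and has no green bar. The chute runs left (uphill, +y) to right. The grey tray is at (567,305) on the +x side and the blue tray at (562,370) on the −x side, so the flap tip has to go to +x (negative angle). The green-handled scoop with dark balls is the one meant; I'll confirm it in a crop.

```bash
cat > b.py <<'E'
from h import *
a=cv2.imread("pics/top.png");b=cv2.imread("pics/side.png")
def crop(i,x,y,w,h,W,H): return cv2.resize(i[y:y+h,x:x+w],(W,H),interpolation=cv2.INTER_CUBIC)
A=crop(a,230,155,165,110,495*800//800,330)  # 3x
B=crop(a,130,140,75,66,300,264)
C=crop(b,220,145,110,110,440,330)[:, :305]
D=crop(b,170,265,60,60,264,264)
out=np.zeros((600,800,3),np.uint8); out[:330,:495]=A; out[:330,495:]=C; out[334:598,:300]=B; out[334:598,304:568]=D
cv2.imwrite("pics/c1.png",out)
for n,i in(("top",a),("side",b)):
    h=cv2.cvtColor(i,cv2.COLOR_BGR2HSV)
    for c,lo,hi in(("green",(50,120,40),(75,255,255)),("yellow",(18,150,80),(32,255,255)),("red",(0,140,60),(6,255,255)),("blue",(108,150,40),(125,255,255))):
        m=cv2.inRange(h,lo,hi); k,l,s,ce=cv2.connectedComponentsWithStats(m)
        for j in range(1,k):
            if s[j,4]>25:
                r=cv2.minAreaRect(np.argwhere(l==j)[:,::-1].astype(np.float32)); print(n,c,s[j].tolist(),ce[j].round(1),cv2.boxPoints(r).round(1).tolist())
E
python3 b.py
```

```text
top green [151, 149, 11, 27, 137] [156.  161.9] [[149.8000030517578, 149.6999969482422], [155.60000610351562, 148.39999389648438], [161.6999969482422, 174.10000610351562], [155.89999389648438, 175.5]]
top yellow [151, 224, 12, 28, 144] [156.4 237.5] [[150.6999969482422, 224.3000030517578], [155.8000030517578, 223.10000610351562], [162.3000030517578, 250.5], [157.10000610351562, 251.6999969482422]]
top blue [146, 79, 12, 11, 102] [151.4  84.3] [[146.0, 79.0], [157.0, 79.0], [157.0, 89.0], [146.0, 89.0]]
top blue [332, 218, 55, 41, 1743] [358.2 237.8] [[331.79998779296875, 256.20001220703125], [333.29998779296875, 217.0], [387.5, 219.10000610351562], [386.0, 258.29998779296875]]
side green [183, 275, 33, 22, 369] [198.5 282.2] [[181.89999389648438, 278.20001220703125], [213.6999969482422, 273.6000061035156], [216.1999969482422, 291.5], [184.39999389648438, 296.1000061035156]]
side yellow [213, 88, 36, 35, 989] [229.3 104.9] [[212.6999969482422, 89.0], [247.6999969482422, 87.9000015258789], [248.6999969482422, 121.5999984741211], [213.6999969482422, 122.69999694824219]]
side yellow [270
[... 304 characters left out ...]
 167.3] [[264.8999938964844, 176.89999389648438], [266.20001220703125, 157.6999969482422], [270.3999938964844, 158.0], [269.0, 177.1999969482422]]
side red [155, 205, 6, 6, 26] [157.8 207.1] [[155.0, 205.0], [159.5, 203.89999389648438], [160.8000030517578, 209.10000610351562], [156.3000030517578, 210.1999969482422]]
side red [144, 224, 5, 7, 29] [146.  227.2] [[144.0, 224.0], [148.0, 224.0], [148.0, 230.0], [144.0, 230.0]]
side red [150, 232, 6, 7, 32] [152.3 235.2] [[149.0, 233.0], [153.5, 231.5], [155.5, 237.5], [151.0, 239.0]]
side blue [111, 241, 14, 13, 142] [117.5 246.8] [[109.69999694824219, 243.10000610351562], [122.0, 239.0], [125.80000305175781, 250.39999389648438], [113.5, 254.5]]
```

View pics/c1.png

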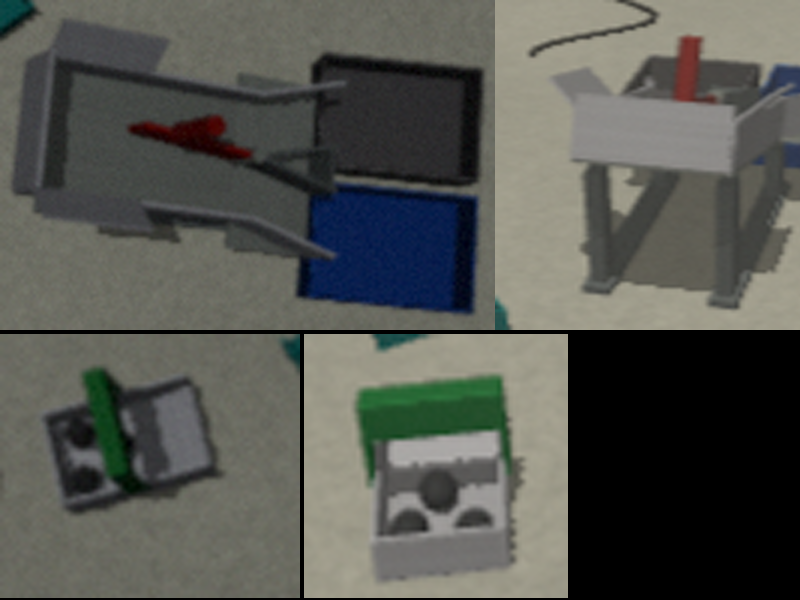

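```bash
cat > c.py <<'E'
from h import *
p1,e1=tri((239.3,174),(240,176));p2,e2=tri((235,218.3),(280.7,185.7))
print("backwall",p1.round(4),e1.round(4),p2.round(4),e2.round(4),np.linalg.norm(p1-p2))
m=(p1+p2)/2
d=p1-p2; print("yaw bw",np.degrees(np.arctan2(d[1],d[0])))
c=np.array([atz("top",q,.048) for q in [[331.8,256.2],[333.3,217],[387.5,219.1],[386,258.3]]]); print("tray rim",c.round(3).tolist(),c.mean(0).round(3), "uncertain; sizes",np.linalg.norm(c[0]-c[1]),np.linalg.norm(c[1]-c[2]))
d=c[1]-c[2]; print("yaw tray",np.degrees(np.arctan2(d[1],d[0]))-90)
pt,e=tri((303.3,195.7),(268.7,157.7)); print("post top",pt.round(4),e.round(4))
for n,q,s in(("green",(156,149.5),(182.6,277)),):
    pass
g=[[149.8,149.7],[155.6,148.4],[161.7,174.1],[155.9,175.5]]
# top face ends of bars: seen from above
G=[atz("top",q,.076) for q in g]; print("green bar",np.round(G,4).tolist(),np.mean(G,0).round(4)); d=G[1]-G[2];print("yaw",np.degrees(np.arctan2(d[1],d[0])))
print(tri((152.5,149.2),(183.,278.)),tri((158.5,174.9),(213.5,274.5)))
E
python3 c.py
```

```text
backwall [0.5618 0.0298 0.2104] 0.0043 [0.4646 0.0391 0.1956] 0.0028 0.0987204453744212
yaw bw -5.419491079416147
tray rim [[0.382, -0.198, 0.048], [0.481, -0.205, 0.048], [0.475, -0.344, 0.048], [0.376, -0.334, 0.048]] [ 0.429 -0.27   0.048] uncertain; sizes 0.09913857281574702 0.1391191788384572
yaw tray -2.4505952212782205
post top [ 0.5132 -0.1087  0.1947] 0.0028
green bar [[0.6517, 0.2616, 0.076], [0.6551, 0.247, 0.076], [0.5884, 0.2293, 0.076], [0.5849, 0.2437, 0.076]] [0.62   0.2454 0.076 ]
yaw 14.91399669237872
(array([0.6523054 , 0.25437873, 0.07728549]), np.float64(0.0006329119395937488)) (array([0.58721079, 0.23680535, 0.07843382]), np.float64(0.002578077097469728))
```

The crop confirms it: the green bar carries three dark balls and its lip faces right (−y). The measurements hold up: back-wall top at z 0.203, bar 72.6 mm long, and the post base on the floor plane. The flap is now at about −0.15 rad. Next I check IK for the pour and push the flap.

```bash
cat >> h.py <<'E'
from scipy.spatial.transform import Rotation as Ro
th=np.radians(-5.2); O=np.array([.504,-.067,0.])   # chute pose
RC=Ro.from_euler("z",th)
def C(x,y,z): return O+RC.apply([x,y,z])
def q(R): 
    v=R.as_quat(); return [v[3],v[0],v[1],v[2]]
# scoop-frame rotation S -> tool rotation; flip = half turn
def tool(S,flip=False):
    M=np.array([[1,0,0],[0,-1,0],[0,0,-1.]]).T
    R=S*Ro.from_matrix(M)
    return R*Ro.from_euler("z",np.pi) if flip else R
def pour(t,ly,lz,yaw=0,lx=0):
    "scoop rotation and TCP with the lip at chute (lx,ly,lz), tipped t deg"
    S=RC*Ro.from_euler("z",yaw,degrees=True)*Ro.from_euler("x",t,degrees=True)
    G=C(lx,ly,lz)-S.apply([0,-.05,-.049])
    return S,G
def tcp(S,G): return np.asarray(G)+bot.grip_depth*S.apply([0,0,-1])
E
cat > d.py <<'E'
from h import *
def ik(S,G,f):
    j=bot.solve_ik(list(tcp(S,G)),q(tool(S,f))); return None if j is None else np.round(j,2).tolist()
for f in(False,True):
  print("flap",f,bot.solve_ik(list(C(-.025,-.035,.162)),q(tool(RC,f))) is not None)
  print("grasp",f,ik(Ro.from_euler("z",14.9,degrees=True),[.62,.2455,.063],f))
  for yaw in(-20,0,20):
    print(f,yaw,[ik(*pour(t,.06,z,yaw),f) for t,z in((0,.26),(40,.195),(60,.195),(72,.195))])
E
python3 d.py
```

```text
flap False True
grasp False [0.27, 0.66, -0.05, 0.86, 0.0, -3.14]
False -20 [[-0.07, 0.25, -0.06, 1.27, 0.0, -2.77], [-0.58, 0.21, -0.41, 1.06, 0.69, 2.96], [-0.78, 0.41, -0.42, 1.26, 0.96, 2.53], [-0.86, 0.6, -0.39, 1.48, 1.05, 2.18]]
False 0 [[-0.06, 0.22, -0.1, 1.26, 0.0, -3.11], [-0.54, 0.39, -0.18, 1.35, 0.62, 2.58], [-0.69, 0.63, -0.09, 1.62, 0.8, 2.2], [-0.75, 0.8, -0.03, 1.82, 0.85, 1.95]]
False 20 [[-0.07, 0.18, -0.14, 1.25, 0.0, 2.82], [-0.47, 0.54, 0.04, 1.58, 0.5, 2.28], [-0.58, 0.81, 0.23, 1.9, 0.62, 2.0], [-0.62, 0.98, 0.33, 2.09, 0.65, 1.82]]
flap True True
grasp True [0.27, 0.66, -0.05, 0.86, 0.0, 0.01]
True -20 [[-0.07, 0.25, -0.06, 1.27, 0.0, 0.37], [-0.58, 0.21, -0.41, 1.06, 0.69, -0.18], [-0.78, 0.41, -0.42, 1.26, 0.96, -0.61], [-0.86, 0.6, -0.39, 1.48, 1.05, -0.97]]
True 0 [[-0.06, 0.22, -0.1, 1.26, 0.0, 0.03], [-0.54, 0.39, -0.18, 1.35, 0.62, -0.56], [-0.69, 0.63, -0.09, 1.62, 0.8, -0.94], [-0.75, 0.8, -0.03, 1.82, 0.85, -1.19]]
True 20 [[-0.07, 0.18, -0.14, 1.25, 0.0, -0.32], [-0.47, 0.54, 0.04, 1.58, 0.5, -0.86], [-0.58, 0.81, 0.23, 1.9, 0.62, -1.15], [-0.62, 0.98, 0.33, 2.09, 0.65, -1.32]]
```

```bash
cat > e.py <<'E'
from h import *
bot.move_linear([.17,-.523,.32],speed=.25)
bot.set_gripper(0.0)
Q=q(tool(RC,True)); y=-.034
bot.move_pose(list(C(-.026,y,.27)),Q)
print("down hit",bot.move_linear(list(C(-.026,y,.162)),speed=.12,until_force=5))
print("push hit",bot.move_linear(list(C(.03,y,.162)),speed=.04,until_force=6))
p=bot.read_position(); print("chute x,y",RC.inv().apply(np.array(p)-O).round(4), bot.read_ft_force())
bot.move_linear(list(C(-.01,y,.162)),speed=.1)
bot.move_linear(list(C(-.01,y,.29)),speed=.25)
bot.set_gripper(0.6,60)
S=Ro.from_euler("z",14.9,degrees=True)
bot.move_pose([.62,.2455,.16],q(tool(S,True)))
a=snap("top","pics/t2.png");b=snap("side","pics/s2.png")
A=cv2.resize(a[150:270,225:395,::-1],(510,360));B=cv2.resize(b[120:350,140:330,::-1],(285,345)); 
D=cv2.resize(a[100:220,100:240,::-1],(280,240))
o=np.zeros((600,800,3),np.uint8);o[:360,:510]=A;o[:345,515:]=B;o[360:,:280]=D;cv2.imwrite("pics/c2.png",o);print(bot.read_clock())
E
python3 e.py
```

```text
down hit False
push hit True
chute x,y [ 0.0243 -0.0341  0.1621] [-1.19499831  0.19490302  4.66810868]
9.4583
```

View pics/c2.png

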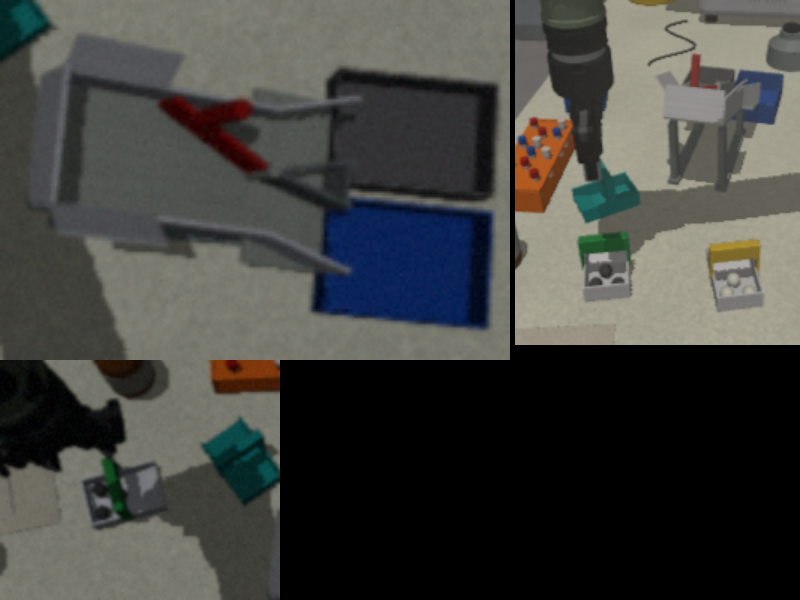

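The flap lies against the +x wall, with its tip at (165,103) and an angle of about 28°, so the grey exit is closed. I check that the gripper projects where it appears before descending.

```bash
python3 - <<'E'
from h import *
p=np.array(bot.read_position());print(p.round(4), proj("top",p),proj("side",p),"bar",proj("top",[.62,.2455,.076]),proj("side",[.62,.2455,.076]))
print(bot.read_gripper_width())
E
```

```text
[0.6208 0.2441 0.161 ] [146.5203096  152.58163669] [194.11151414 245.87983567] bar [155.69605806 161.86671172] [198.50979947 276.87751389]
0.6020903325475127
```

Consistent: the fingers straddle the bar. Now I grasp, lift and carry, stopping at 40° just before the pour for a check.

```bash
cat > f.py <<'E'
from h import *
S=Ro.from_euler("z",14.9,degrees=True)
print("hit",bot.move_linear([.62,.2455,.045],speed=.1,until_force=8))
bot.set_gripper(0.0,70); print("width mm",bot.read_gripper_width()*85,bot.read_finger_force())
bot.move_linear([.62,.2455,.20],speed=.12)
bot.move_linear([.62,.2455,.30],speed=.15)
print("w",bot.read_gripper_width()*85,"fz",bot.read_ft_force())
S,G=pour(0,.06,.27); bot.move_linear(list(tcp(S,G)),speed=.15,rotation=q(tool(S,True)))
S,G=pour(25,.06,.24); bot.move_linear(list(tcp(S,G)),speed=.08,rotation=q(tool(S,True)))
a=snap("top","pics/t3.png");b=snap("side","pics/s3.png")
A=cv2.resize(a[150:270,225:395,::-1],(510,360));B=cv2.resize(b[90:270,190:330,::-1],(285,366))
o=np.zeros((370,800,3),np.uint8);o[:360,:510]=A;o[:366,515:]=B;cv2.imwrite("pics/c3.png",o);print(bot.read_clock(), bot.read_gripper_width()*85)
E
python3 f.py
```

```text
hit False
width mm 0.05839453989990667 0.0
w 0.1980251210151142 fz [ 0.34507851  0.337533   -1.03600708]
15.9167 0.058845472077683085
```

View pics/c3.png

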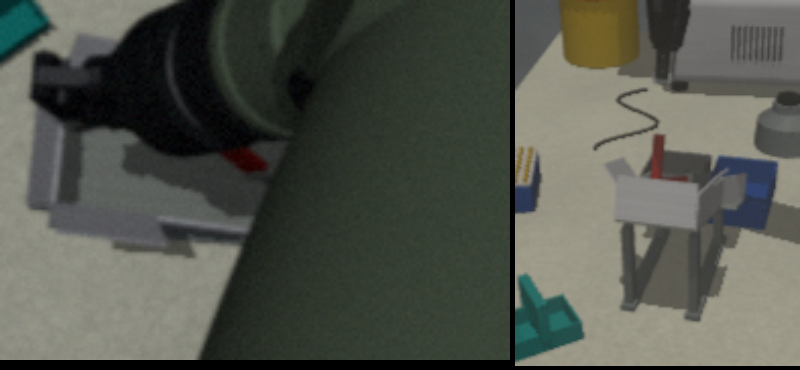

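The grasp missed: width reads 0, and no scoop shows in the gripper at (45,85). I need to see where the scoop is now and check the tool orientation.

```bash
python3 - <<'E'
from h import *
p=np.array(bot.read_position());w=bot.read_tool_rot();R=Ro.from_quat([w[1],w[2],w[3],w[0]]).as_matrix()
print(p.round(3),R.round(3).tolist(),proj("top",p),proj("side",p))
for n in("top","side"):
    a=cv2.imread(f"pics/{n[0]}3.png"); h=cv2.cvtColor(a,cv2.COLOR_BGR2HSV);m=cv2.inRange(h,(50,120,40),(75,255,255));k,l,s,ce=cv2.connectedComponentsWithStats(m)
    print(n,[(s[j].tolist(),ce[j].round(1)) for j in range(1,k) if s[j,4]>25])
t2=cv2.imread("pics/t2.png");s2=cv2.imread("pics/s2.png");t3=cv2.imread("pics/t3.png");s3=cv2.imread("pics/s3.png")
o=np.zeros((600,800,3),np.uint8)
o[:300,:400]=cv2.resize(t2[110:200,90:210],(400,300));o[:300,400:]=cv2.resize(t3[110:200,90:210],(400,300))
o[300:,:400]=cv2.resize(s2[205:310,140:280],(400,300));o[300:,400:]=cv2.resize(s3[205:310,140:280],(400,300));cv2.imwrite("pics/c4.png",o)
E
```

```text
[0.513 0.026 0.289] [[-0.996, 0.08, 0.039], [0.088, 0.903, 0.42], [-0.002, 0.422, -0.907]] [239.51670799 189.43838289] [260.27963207 146.88808122]
top [([151, 149, 11, 27, 145], array([156.2, 162. ]))]
side [([183, 275, 33, 22, 368], array([198.5, 282.2]))]
```

View pics/c4.png

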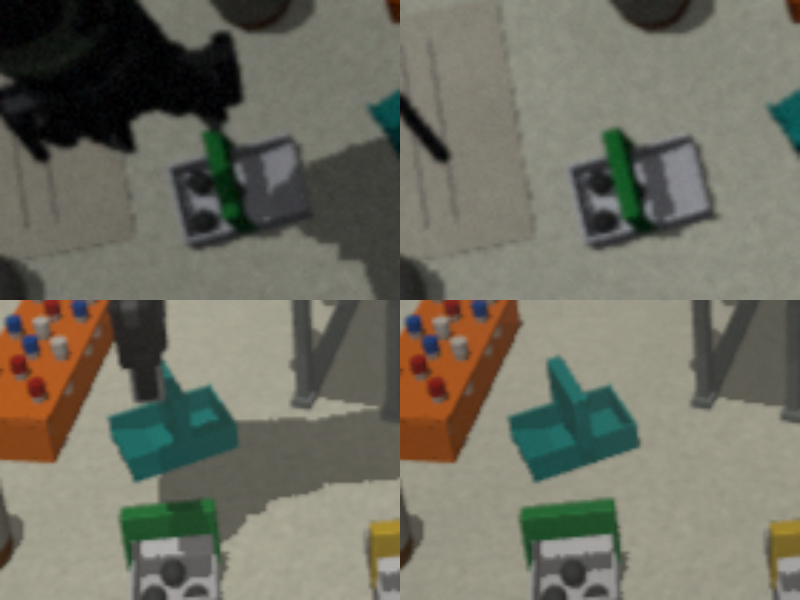

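The scoop hasn't moved at all, so the fingers closed above it: the gripper appears higher in the images than its reading says. I'll measure the tool offset at rest with the gripper shut and pointing down.

```bash
cat > g.py <<'E'
from h import *
print("c3 tip",tri((240,178),(261,129)))
S=Ro.from_euler("z",14.9,degrees=True)
bot.move_linear([.513,.026,.33],speed=.3)
bot.move_pose([.60,.10,.20],q(tool(S,True))); bot.wait(.3)
print(np.array(bot.read_position()).round(4),bot.read_clock(),bot.grip_depth,bot.read_gripper_width())
p=np.array(bot.read_position())
a=snap("top","pics/t5.png");b=snap("side","pics/s5.png")
print(proj("top",p),proj("side",p))
o=np.zeros((400,800,3),np.uint8)
for n,i,x0 in(("top",a,0),("side",b,400)):
    u,v=np.round(proj(n,p)).astype(int); i=i[:,:,::-1].copy()
    c=cv2.resize(i[v-50:v+50,u-50:u+50],(400,400)); cv2.drawMarker(c,(202,202),(255,255,0),0,14,1); o[:,x0:x0+400]=np.clip(c.astype(int)*1.5,0,255); print(u-50,v-50)
cv2.imwrite("pics/c5.png",o)
E
python3 g.py
```

```text
c3 tip (array([0.51825962, 0.02325587, 0.33381793]), np.float64(0.015275185930046228))
[0.6004 0.0986 0.201 ] 17.2667 0.0187 -7.15394648996138e-05
[207.84309171 156.65100621] [219.03293772 193.19754722]
158 107
169 143
```

View pics/c5.png

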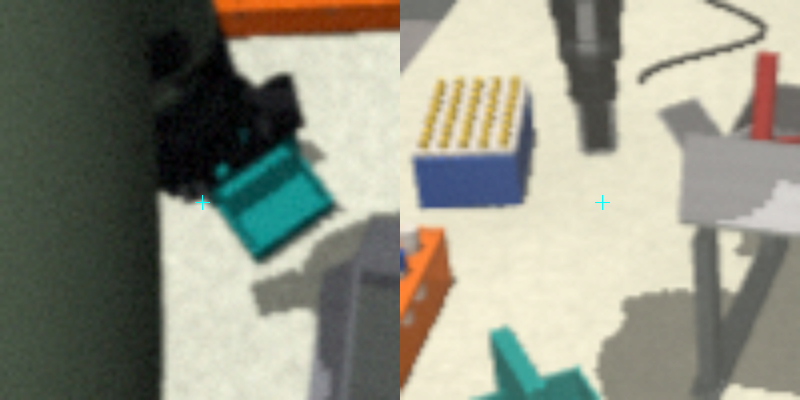

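In the side view the finger tip is at (600,150), about 13 px above the projected TCP marker (602,202). A touch on the open bench will settle the height.

```bash
cat > g2.py <<'E'
from h import *
p=np.array(bot.read_position())
for dz in(.02,.03,.04,.05): print(dz,proj("side",p+[0,0,dz]).round(1),proj("top",p+[0,0,dz]).round(1), proj("side",p+[0,-dz,0]).round(1))
S=Ro.from_euler("z",14.9,degrees=True)
bot.move_pose([.52,.16,.09],q(tool(S,True)))
print(bot.move_linear([.52,.16,-.045],speed=.06,until_force=5))
p=np.array(bot.read_position());print("touch",p.round(4),bot.read_ft_force(),bot.read_clock())
a=snap("top","pics/t6.png");b=snap("side","pics/s6.png")
o=np.zeros((400,800,3),np.uint8)
for n,i,x0 in(("top",a,0),("side",b,400)):
    g=np.array([p[0],p[1],0]);u,v=np.round(proj(n,g)).astype(int); i=i[:,:,::-1].copy()
    c=cv2.resize(i[v-50:v+50,u-50:u+50],(400,400)); cv2.drawMarker(c,(202,202),(255,255,0),0,14,1); o[:,x0:x0+400]=np.clip(c.astype(int)*1.5,0,255); print(n,u,v)
cv2.imwrite("pics/c6.png",o)
E
python3 g2.py
```

```text
0.02 [218.4 186. ] [206.5 154.3] [221.1 189. ]
0.03 [218.1 182.2] [205.9 153.1] [222.  186.8]
0.04 [217.7 178.4] [205.3 151.8] [223.  184.7]
0.05 [217.4 174.5] [204.7 150.5] [224.  182.6]
True
touch [ 0.5199  0.16   -0.0366] [-1.59727809 -0.06792208  7.1250339 ] 19.8917
top 194 205
side 252 279
```

View pics/c6.png

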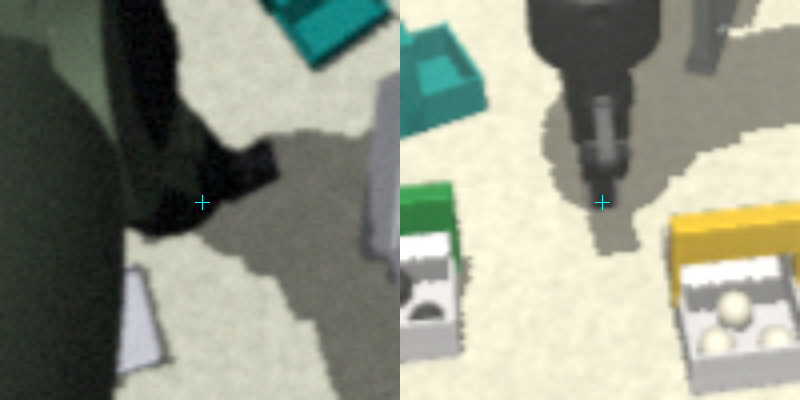

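The touch shows that reported z is 36.6 mm too low (the bench reads −0.0366), while x and y are right (the marker meets the tip in the side view). I grasp with that correction, then measure the green bar at a mild tilt to tell whether the offset runs along the tool axis or world z.

```bash
cat > k.py <<'E'
from h import *
S=Ro.from_euler("z",14.9,degrees=True); dz=.0366; Q=q(tool(S,True))
bot.move_linear([.52,.16,.09],speed=.25); bot.set_gripper(.6,80)
bot.move_pose([.62,.2455,.07],Q)
print("hit",bot.move_linear([.62,.2455,.044-dz],speed=.12,until_force=8))
bot.set_gripper(0.0,80); w=bot.read_gripper_width()*85; print("width mm",w,bot.read_finger_force())
if w>8:
    bot.move_linear([.62,.2455,.28],speed=.15)
    S,G=pour(0,.06,.30); bot.move_linear(list(tcp(S,G)-[0,0,dz]),speed=.18,rotation=q(tool(S,True)))
    S,G=pour(30,.06,.28); bot.move_linear(list(tcp(S,G)-[0,0,dz]),speed=.10,rotation=q(tool(S,True)))
    bot.wait(.2)
    print("reading",np.array(bot.read_position()),"H1 bar ctr top",G+S.apply([0,0,.013]),"H2",G+S.apply([0,0,.013])-[0,0,dz]+S.apply([0,0,dz]))
a=snap("top","pics/t7.png");b=snap("side","pics/s7.png")
if w>8:
  for n,i in(("top",a),("side",b)):
    h=cv2.cvtColor(i,cv2.COLOR_RGB2HSV);m=cv2.inRange(h,(50,100,30),(78,255,255));k,l,s,ce=cv2.connectedComponentsWithStats(m)
    print(n,[(s[j].tolist(),ce[j].round(1)) for j in range(1,k) if s[j,4]>15])
    for nm,off in(("H1",0),("H2",S.apply([0,0,dz])-[0,0,dz])): print(nm,"bar ends top/bottom",[proj(n,G+off+S.apply([x,y,z])).round(1).tolist() for x,y,z in((-.036,.007,.013),(.036,.007,.013),(-.036,.007,-.013),(.036,.007,-.013))])
o=np.zeros((450,800,3),np.uint8);o[:,:450]=cv2.resize(a[120:270,200:350,::-1],(450,450));o[:,460:]=cv2.resize(b[80:230,205:318,::-1],(340,450));cv2.imwrite("pics/c7.png",np.clip(o*1.3,0,255))
print(bot.read_clock())
E
python3 k.py
```

```text
hit False
width mm 12.80697302931306 79.05579328536987
reading [0.51226125 0.02221721 0.29553473] H1 bar ctr top [0.51055285 0.00500371 0.35869358] H2 [ 0.50889427 -0.01322098  0.3537901 ]
top [([252, 165, 13, 8, 72], array([258.7, 168.2])), ([241, 192, 22, 16, 204], array([254.5, 199.5]))]
H1 bar ends top/bottom [[245.0, 204.2], [248.8, 162.8], [237.9, 205.2], [241.7, 165.2]]
H2 bar ends top/bottom [[255.8, 205.5], [259.4, 164.4], [248.3, 206.4], [251.9, 166.7]]
side [([247, 114, 11, 18, 110], array([252.1, 119.8])), ([268, 116, 11, 24, 119], array([273.6, 122.3]))]
H1 bar ends top/bottom [[277.0, 115.6], [246.0, 113.6], [275.8, 127.3], [244.9, 125.0]]
H2 bar ends top/bottom [[278.6, 114.9], [248.2, 112.9], [277.4, 126.3], [247.1, 124.1]]
27.25[ WARN:0@12.768] global loadsave.cpp:1063 imwrite_ Unsupported depth image for selected encoder is fallbacked to CV_8U.
```

View pics/c7.png

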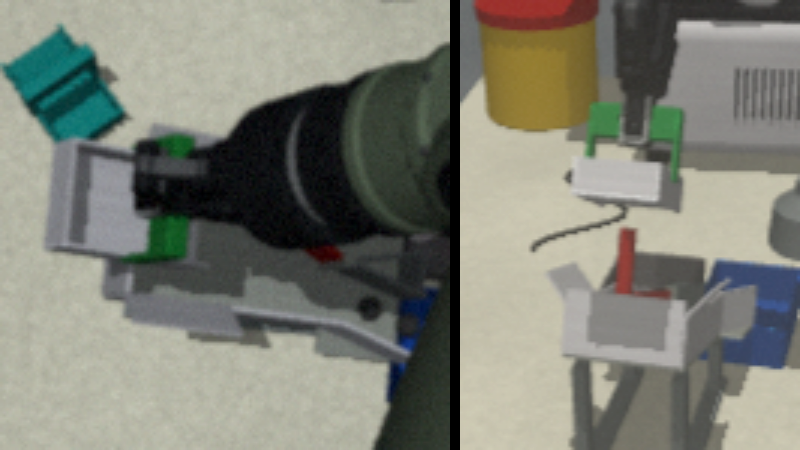

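The two hypotheses separate clearly: the offset is along the tool axis (H2 matches the bar at 247–278 px side, ≈255 px top). Balls are already running: one at (370,308) in the chute's blue branch and one at (408,322) entering the blue tray. I finish tipping over the mouth to empty the scoop, then count.

```bash
cat > l.py <<'E'
from h import *
dz=.0366
def go(t,y,z,v):
    S,G=pour(t,y,z); bot.move_linear(list(tcp(S,G)+dz*S.apply([0,0,-1])),speed=v,rotation=q(tool(S,True)))
go(42,.06,.215,.08); go(68,.06,.20,.06); bot.wait(.6)
print(bot.read_ft_force(),bot.read_clock())
go(30,.06,.28,.12)
S,G=pour(0,.06,.30); go(0,.06,.31,.15)
S=Ro.from_euler("z",14.9,degrees=True); Q=q(tool(S,True))
bot.move_linear([.62,.2455,.15],speed=.2,rotation=Q)
a=snap("top","pics/t8.png");b=snap("side","pics/s8.png")
print([(np.round(d["bbox"]).astype(int).tolist(),round(d["confidence"],2)) for d in bot.search_frame("top","steel_ball1_center")])
o=np.zeros((450,800,3),np.uint8);o[:360,:540]=cv2.resize(a[150:270,225:405,::-1],(540,360));o[:450,545:]=cv2.resize(b[130:330,170:283,::-1],(255,450))
cv2.imwrite("pics/c8.png",np.clip(o*1.4,0,255).astype(np.uint8));print(bot.read_clock(),bot.read_gripper_width()*85)
E
python3 l.py
```

```text
[-0.48682986  0.84564963 -1.74354777] 29.2667
[]
32.4333 13.011949816520955
```

View pics/c8.png

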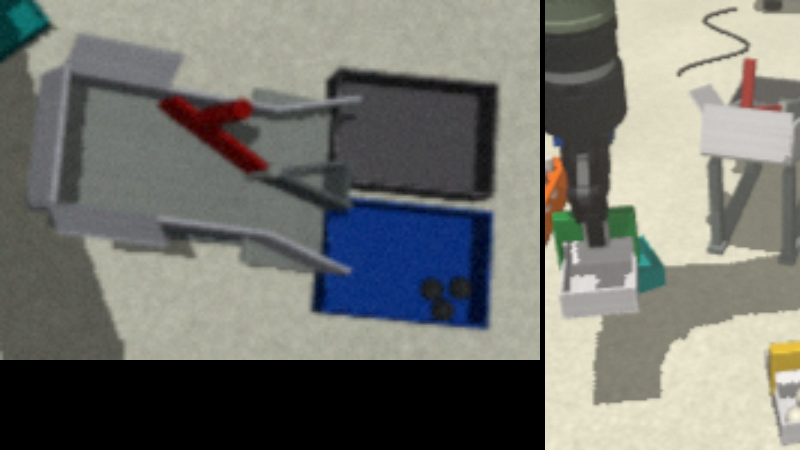

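All three balls lie in the blue tray at (430,288), (459,288) and (441,309), the flap is still over, and the scoop is empty. I set it back down on its spot.

```bash
cat > m.py <<'E'
from h import *
dz=.0366
bot.move_linear([.62,.2455,.03],speed=.15)
print("touch",bot.move_linear([.62,.2455,.044-dz-.004],speed=.03,until_force=4),np.array(bot.read_position()).round(4),bot.read_ft_force())
bot.set_gripper(.6); bot.wait(.2)
bot.move_linear([.62,.2455,.15],speed=.12)
bot.move_linear([.50,.10,.33],speed=.3); bot.wait(.3)
a=snap("top","pics/t9.png");b=snap("side","pics/s9.png")
o=np.zeros((400,800,3),np.uint8);o[:,:400]=cv2.resize(a[130:270,100:240,::-1],(400,400));o[:,405:]=cv2.resize(b[240:340,165:265,::-1],(395,400))
cv2.imwrite("pics/c9.png",np.clip(o*1.3,0,255).astype(np.uint8))
for n,i in(("top",a),("side",b)):
    h=cv2.cvtColor(i,cv2.COLOR_RGB2HSV);m=cv2.inRange(h,(50,120,40),(75,255,255));k,l,s,ce=cv2.connectedComponentsWithStats(m)
    print(n,[(s[j].tolist(),ce[j].round(1)) for j in range(1,k) if s[j,4]>25])
print(bot.read_clock())
E
python3 m.py
```

```text
touch True [0.6196 0.2453 0.0085] [-0.1722651  -0.59802806  3.2877656 ]
top []
side [([183, 275, 33, 21, 365], array([198.9, 282. ]))]
37.4667
```

View pics/c9.png

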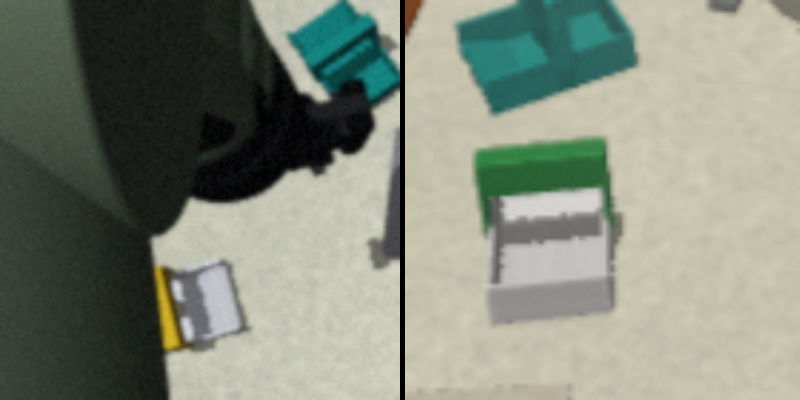

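The scoop stands flat and empty: its bar at (199,282) in the side view matches the starting pixels. Handing in.

```bash
python3 -c "
from cell import bot
print(bot.close_job())"
```

```text
the job is handed in; nothing more can be done
None
```

The job is handed in at about 37 s: the flap closes off the grey exit, all three steel balls are in the blue tray, and the green scoop is back flat on its spot; the first grasp missed because the reported tool tip was 36.6 mm off along the tool axis, and the balls ran out at about 30° of tilt, before the 50° I had planned for.

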